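Close the clay mould: hook the cover under its keeper and turn the button

TASK

Close the mould: pick the clay cover off its rest board, hook its tongue under the steel strap of the wooden mould box at a tilt, and swing it gently down, without letting it fall shut, until it lies fully home and flush in the box. Then swing the wooden turn-button in as far as it goes, so that it points straight over the cover, and let go. Leave the hammer, the jar and the brush where they are.

Things in the scene. Friction and masses are not known exactly. Their poses are not given: they have to be found in the camera images.
- box: Wooden mould box with clay lining, fixed, 223 x 150 x 54 mm (wall tops at z 54). Frame: origin on the bench, z up, x from the steel-strap end (-x, nearer the robot) to the turn-button end (+x). The recess spans x -98 to 73, y -58 to 58 mm, open at the top, with a flat ledge round a cavity, at z 40, 13 to 40 mm wide, for the cover to lie on.
- strap_edge (a point): Middle of the steel strap's lower inner edge, at x -78, y 0, z 54 mm in the box's frame; axes as the box's. The strap, 5 mm thick (z 54 to 59), 130 mm wide in y, overhangs the recess by 20 mm (x -98 to -78), leaving under it a slot 14 mm high that opens towards +x. The tongue goes in there; the cover cannot be laid in level from above.
- home (a point): Where the cover's tongue tip lies when the cover is home: x -92, y 0, z 40 mm in the box's frame, on the ledge under the strap; axes as the box's. Home leaves play: tip at x -98 to -89, 3 mm to each side. The cover's top is then flush with the wall tops.
- cover_handle (a point): Handle of the loose clay cover (0.34 to 0.59 kg): wooden bar 22 (x) x 70 (y) mm, 40 tall, mid-plate. The point: its middle line, 14 mm below its top, 40 above the cover's underside; grip here. Axes: the cover's, z up, -x to the tongue. Plate 140 (x) x 110 (y) x 14 mm. It starts level on the rest, underside 30 mm above the bench, tongue roughly towards the robot.
- cover_tip (a point): Middle of the lower edge of the cover's tongue tip, level with the cover's underside and 92 mm from the handle's middle line along the cover's -x. The tongue is 70 mm wide (y), 7 mm thick, flush with the underside, and stands out 22 mm from the plate's edge. Axes as the cover's.
- rest: Low plywood board 170 x 130 x 12 mm with two battens, 30 mm high in all, fixed; the cover lies on it at the start. Origin under its centre. Box and rest may stand left or right.
- turnbutton_post (a point): Round upright wooden post, 12 mm across, 34 tall, near the end of the turn-button's arm; the point is on its axis half-way up, 84 mm above the bench (foot 67, top 101). It is fixed to the arm and turns with it, at 34 mm radius about the pivot at x 87, y -40 mm in the box's frame. The arm is 56 x 18 x 10 mm, underside 57 mm above the bench, so 3 mm over the home cover.
- turnbutton (a joint): Turn-button angle (rad): 0 is shut, at its stop, arm along the box's -x over the cover; it grows anticlockwise from above; at 1.57 the arm points along the box's -y, off the cover. Post in the box's frame: x 87 - 34 cos q, y -40 - 34 sin q mm. Light friction, about 1 N at the post; stays where left. Starts at 1.55 to 2.2.
- hammer: Hammer lying on the bench, a bystander; origin under its middle.
- jar: White lidded jar, 64 mm across, 75 mm tall, a bystander; origin under its centre.
- brush: Brush lying on the bench, a bystander; origin under its middle.
There are look-alikes about, which are no part of the job. What is shaped like the part that bears cover_handle but green is not meant.

How it is judged:
On the way, in this order (a step that is already met when the one before it is completed fails the run):
1. the cover's tongue is hooked under the strap with the cover still tilted, its other end up (x of cover_tip in the frame of box between -0.101 and -0.081 m and z of cover_tip in the frame of box between 0.036 and 0.054 m and angle between cover_handle's own z axis and vertical above 0.07 rad and angle between the x axis of cover_handle and the x axis of box, either way round below 0.45 rad), for 0.05 s.
2. the cover lies fully home, flush in the box (x of cover_tip in the frame of box below -0.086 m and z of cover_tip in the frame of box between 0.036 and 0.0435 m and angle between cover_handle's own z axis and vertical below 0.03 rad and angle between the x axis of cover_handle and the x axis of box, either way round below 0.1 rad), for 0.2 s.
At the end, for the whole second after the job is handed in: The cover lies at rest, home in the box: tongue at least 8 mm under the strap, its tip within about 4 mm of the ledge in height, level within 0.03 rad, in line with the box within 0.1 rad; the turn-button is within 0.2 rad of its stop over the cover (all of step 2 and value of joint turnbutton below 0.2 rad and linear speed of cover below 0.01 m/s); the robot touches nothing.
It fails at once if the hooked cover is let fall shut (turning faster than 3 rad/s with its tongue under the strap) (x of cover_tip in the frame of box between -0.101 and -0.081 m and z of cover_tip in the frame of box between 0.036 and 0.054 m and angular speed of cover above 3 rad/s).
It fails at once if the cover is slammed or forced into the box (more than 60 N between them) (contact force between cover and box above 60 N).
It fails at once if the hammer is moved more than 30 mm (distance of hammer from where it was at the start of the episode above 0.03 m).
It fails at once if the jar is moved more than 30 mm (distance of jar from where it was at the start of the episode above 0.03 m).
It fails at once if the brush is moved more than 30 mm (distance of brush from where it was at the start of the episode above 0.03 m).
It also fails if it takes over 58 s, if anything falls off the work surface, if the arm or the gripper's body presses on something with over 40 N, if the wrist force passes 120 N, or if a joint passes its speed limit or range.

ROBOT

A 6-joint arm with a two-finger parallel gripper is mounted at the origin on the work surface. World frame = base frame: x ahead of the robot, y to its left, z up, the work surface at z = 0. Lengths are in m, angles in rad, forces in N, time in s.
With the tool pointing down it reaches from about 0.225 to 0.875 m from the base axis. Payload 3.4 kg.
Tool frame: the origin (TCP) lies between the finger pads; the fingertips stand 19 mm ahead of it and the grasp point (between the pads) is the TCP; z points along the fingers, y is the line along which they close (so a half turn about z gives the same grasp; the last joint's range is limited). The gripper opens to 85 mm and grips with 20 to 120 N. Pads are 22 mm wide; open, the fingers measure 114 mm over their backs; the gripper's body (76 mm by 85 mm) begins 54 mm behind the grasp point. The pads swing forward as they close: fully open they stand 13 mm farther back than shut.
Start: joints at [-1.275, 0.276, 1.505, -0, 1.361, -0.121], TCP at [0.233, -0.526, 0.25] pointing down, gripper open.
Joint ranges: [-2.89, 2.89], [-0.75, 2.08], [0.22, 2.7], [-1.18, 4.32], [0.11, 2.71], [-2.7, 2.7]. Speed limits (rad/s): [2.57, 2.57, 3.14, 3.14, 3.14, 3.14].

INTERFACE

Orientations are given as a unit quaternion [w, x, y, z].
In Python, from rig import get_state, imaging, ticket gives the robot as it stands. The module is installed in compiled form; this text tells all that it offers.
- The arm moves only by the shell command python3 -m inch 'ROWS' [FORCE]. ROWS is JSON, a list of rows, each an object with "claw": the opening, from -1 (shut) to 1 (fully open); "travel": the shift along the world's x, y, z in units of 200 mm (1.0 is 200 mm), a list of three; "turn": the turn about the world's z in units of 180 degrees (1.0 is 180 degrees). A call has 1 to 5 rows; each row is the pose to reach, as a shift and turn from the pose commanded when the call began, turning the shorter way round; what a row does not reach only later rows make up. A row lasts 1/10 s, in which the tool goes at most 50 mm and 8.59 degrees, less where a joint would pass 70% of its speed; a pose out of reach is approached as far as the arm can. A call with a number of a shift or a turn outside -1 to 1 is refused whole. A call with a gripper value outside its range is refused whole. The fingers move at their own pace and stop on an object; FORCE is the grip in N (left out, the last holds). Time passes only in rows, so rows that repeat a pose let the fingers close. It gives the time, the measured TCP pose, the force, the opening and the grip force at its end, in the units of the state.
- get_state(): the state, without advancing time (a new reading comes with each control period).
- imaging.get_image(name): name is "side" or "top"; returns the picture (420x560x3 uint8, red, green, blue); there is no depth.
- imaging.camera_params(name): a dict with "camera_matrix" (3x3 intrinsics, pixels), "cam_to_world" (4x4, takes a point from camera to world coordinates). Camera axes: x right, y down, z forward; pixel columns grow to the right and rows downward; lengths in m; the calibration is good to about 2 mm. A picture is of the moment at which its call begins. camera_params takes no time and is no camera call.
- ticket.sign_off(): hands the job in; it is judged then, once.
The state is a dict: "clock": time; "qpos": joint angles; "qd": joint speeds; "effort": joint torques, N m; "position": TCP position; "ee_rot": TCP orientation; "contact_force": force on the tool from outside, world axes, zero at the start; "moment": the same for the moment, N m; "width": finger opening in m; "gripper_force": force on a finger pad.
Only numpy, scipy, OpenCV 4.12 (cv2) and the standard library are available. Lean on these libraries where they do the work, as an engineer would, in place of code of your own. Each camera call takes 0.05 s, during which the arm holds its last target. There are 200 camera calls.

## Working session

There is one attempt and no reset: what is moved stays moved. The work goes in short steps, Python scripts to look and compute and a shell command to move; the robot and the scene stay as the last step left them, time stands still between calls to the robot, and variables do not carry over. Pictures are saved under pics/ and viewed, at most 10 in all, crops included, and the job is handed in when it is done.

```bash
mkdir -p pics; cat > h.py <<'E'
import numpy as np, cv2
from rig import get_state, imaging, ticket
def save(n,f):
    im=imaging.get_image(n); cv2.imwrite('pics/'+f,im[:,:,::-1]); return im
def cam(n):
    p=imaging.camera_params(n); return np.array(p["camera_matrix"]),np.array(p["cam_to_world"])
def ray(n,uv,z):
    K,T=cam(n); d=T[:3,:3]@np.linalg.inv(K)@[uv[0],uv[1],1]; o=T[:3,3]
    return o+d*(z-o[2])/d[2]
def proj(n,P):
    K,T=cam(n); q=K@(T[:3,:3].T@(np.array(P)-T[:3,3])); return q[:2]/q[2]
E
python3 - <<'E'
from h import *
a=save('top','t0.png'); b=save('side','s0.png')
for n in('top','side'):
    K,T=cam(n); print(n,K.round(1).tolist(),T.round(3).tolist())
print(get_state())
E
```

```text
top [[536.6, 0.0, 274.9], [0.0, 536.6, 200.6], [0.0, 0.0, 1.0]] [[0.024, -0.979, 0.201, 0.14], [-1.0, -0.022, 0.011, -0.083], [-0.006, -0.201, -0.98, 1.787], [0.0, 0.0, 0.0, 1.0]]
side [[497.0, 0.0, 280.0], [0.0, 497.0, 212.0], [0.0, 0.0, 1.0]] [[-0.852, -0.273, 0.447, -0.311], [-0.524, 0.471, -0.71, 1.198], [-0.017, -0.839, -0.544, 1.047], [0.0, 0.0, 0.0, 1.0]]
{'clock': 0.1, 'qpos': array([-1.27499477e+00,  2.76541221e-01,  1.50598674e+00, -2.04017543e-05,
        1.36071251e+00, -1.20991179e-01]), 'qd': array([ 0.00050182, -0.00248707, -0.00268983, -0.00056638, -0.001304  ,
        0.00069708]), 'effort': array([ 1.06309664e-03, -4.17699730e+01, -2.46405065e+01, -2.45031079e-04,
        5.82926965e-03, -1.09450292e-05]), 'position': array([ 0.2326432 , -0.52536056,  0.24952868]), 'ee_rot': array([-8.19896728e-04,  9.78363176e-01,  2.06893250e-01, -8.18593447e-05]), 'contact_force': array([0.2780793 , 0.16344597, 0.22884059]), 'moment': array([-0.02533435,  0.02092737, -0.00626169]), 'gripper_force': 0.0, 'width': 0.08533472863473435}
```

View pics/t0.png

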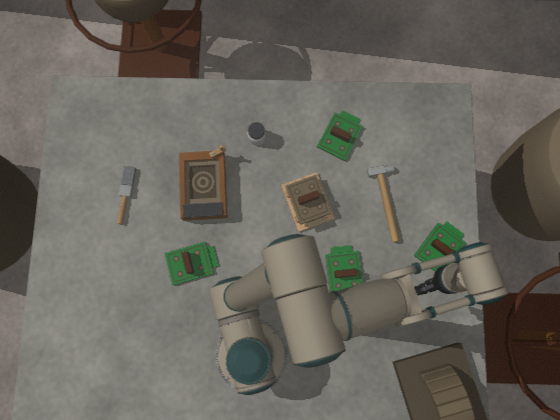

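View pics/s0.png

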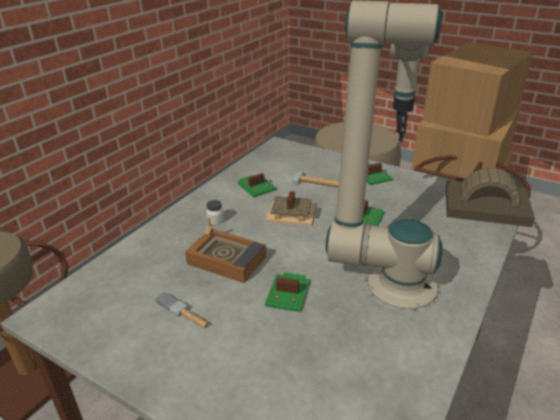

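The top view shows the box around (203,185) with the strap end at (205,210). The post is near (218,152) and the real cover on its rest near (309,200). The green covers are decoys. Next I'll zoom in on the box and cover.

```bash
python3 - <<'E'
from h import *
t=cv2.imread('pics/t0.png'); s=cv2.imread('pics/s0.png')
f=lambda im,x,y,w,h:cv2.resize(im[y:y+h,x:x+w],(400,300),interpolation=cv2.INTER_CUBIC)
o=np.vstack([np.hstack([f(t,155,140,100,75),f(t,260,165,100,75)]),np.hstack([f(s,180,210,100,75),f(s,245,170,100,75)])])
cv2.imwrite('pics/z0.png',o)
E
```

```text
(no output)
```

View pics/z0.png

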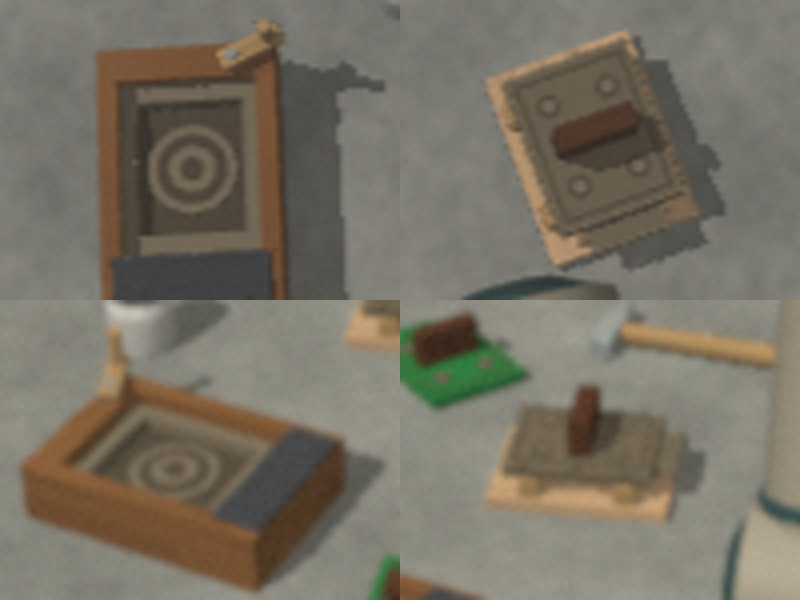

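```bash
cat >> h.py <<'E'
def blob(im,lo,hi,roi):
    hsv=cv2.cvtColor(im,cv2.COLOR_RGB2HSV); m=cv2.inRange(hsv,np.array(lo),np.array(hi))
    k=np.zeros_like(m); x,y,w,h=roi; k[y:y+h,x:x+w]=m[y:y+h,x:x+w]
    c=max(cv2.findContours(k,0,1)[0],key=cv2.contourArea); return c,k
def tri(pt,ps):
    A=[];b=[]
    for n,uv in(('top',pt),('side',ps)):
        K,T=cam(n); d=T[:3,:3]@np.linalg.inv(K)@[uv[0],uv[1],1]; d/=np.linalg.norm(d)
        M=np.eye(3)-np.outer(d,d); A.append(M); b.append(M@T[:3,3])
    return np.linalg.lstsq(np.vstack(A),np.hstack(b),rcond=None)[0]
E
python3 - <<'E'
from h import *
t=cv2.imread('pics/t0.png')[:,:,::-1].copy(); s=cv2.imread('pics/s0.png')[:,:,::-1].copy()
ht=cv2.cvtColor(t,cv2.COLOR_RGB2HSV); hs=cv2.cvtColor(s,cv2.COLOR_RGB2HSV)
for n,h,p in(('handle t',ht,(308,198)),('handle s',hs,(291,200)),('box t',ht,(222,170)),('boxtop t',ht,(200,154)),('strap t',ht,(203,210)),('strap s',hs,(249,254)),('clay',ht,(300,190)),('bench',ht,(280,150)),('boxs side',hs,(215,262)),('post s',hs,(208,222)),('post t',ht,(221,147))): print(n,h[p[1],p[0]])
E
```

```text
handle t [  9 112  80]
handle s [  9 141  83]
box t [ 13 137 119]
boxtop t [ 13 132 116]
strap t [100  12  66]
strap s [150   4  72]
clay [18 67 99]
bench [ 26  16 124]
boxs side [ 14 145 116]
post s [ 17 104 140]
post t [ 16 105 139]
```

```bash
python3 - <<'E'
from h import *
t=cv2.imread('pics/t0.png')[:,:,::-1].copy(); s=cv2.imread('pics/s0.png')[:,:,::-1].copy()
R={}
def go(tag,im,n,lo,hi,roi,z):
    c,k=blob(im,lo,hi,roi); M=cv2.moments(k*(cv2.drawContours(np.zeros_like(k),[c],-1,1,-1))); ctr=(M['m10']/M['m00'],M['m01']/M['m00'])
    box=cv2.boxPoints(cv2.minAreaRect(c)); print(tag,cv2.contourArea(c),np.round(ctr,1),box.round(1).tolist())
    P=np.array([ray(n,p,z)[:2] for p in box]); print('   ',P.round(4).tolist(),np.linalg.norm(P[1]-P[0]).round(3),np.linalg.norm(P[2]-P[1]).round(3)); R[tag]=ctr
    for i in(0,1): d=P[i+1]-P[i]; print('    ang',np.degrees(np.arctan2(d[1],d[0])).round(1))
go('ht',t,'top',(0,85,30),(12,255,100),(285,180,50,40),.084)
go('hs',s,'side',(0,100,30),(12,255,120),(275,185,35,35),.084)
go('bt',t,'top',(9,90,60),(15,255,200),(170,145,65,80),.054)
go('st',t,'top',(0,0,30),(179,40,82),(178,198,50,25),.059)
go('ss',s,'side',(0,0,30),(179,40,85),(225,235,42,45),.059)
print('handle tri',tri(R['ht'],R['hs']),'strap tri',tri(R['st'],R['ss']))
E
```

```text
ht 110.0 [308.4 196.5] [[297.20001220703125, 196.89999389648438], [317.20001220703125, 189.6999969482422], [319.6000061035156, 196.39999389648438], [299.70001220703125, 203.6999969482422]]
    [[0.5035, -0.1364], [0.5291, -0.2007], [0.5068, -0.2089], [0.4814, -0.1447]] 0.069 0.024
    ang -68.3
    ang -159.9
hs 67.0 [290.4 199.9] [[287.0, 192.0], [294.0, 192.0], [294.0, 208.0], [287.0, 208.0]]
    [[0.5296, -0.1886], [0.5066, -0.2019], [0.4498, -0.1045], [0.4716, -0.0919]] 0.027 0.113
    ang -150.0
    ang 120.2
bt 2912.0 [202.4 177.9] [[177.8000030517578, 152.10000610351562], [223.8000030517578, 150.10000610351562], [226.60000610351562, 217.6999969482422], [180.60000610351562, 219.60000610351562]]
    [[0.655, 0.2669], [0.6652, 0.1122], [0.4349, 0.093], [0.4251, 0.2437]] 0.155 0.231
    ang -86.2
    ang -175.2
st 441.5 [202.8 209.5] [[182.89999389648438, 204.3000030517578], [221.8000030517578, 201.8000030517578], [222.60000610351562, 214.60000610351562], [183.6999969482422, 217.0]]
    [[0.4756, 0.2382], [0.4867, 0.1106], [0.4442, 0.1061], [0.4332, 0.233]] 0.128 0.043
    ang -85.0
    ang -174.0
ss 268.5 [248.5 254.6] [[233.89999389648438, 262.8999938964844], [255.1999969482422, 238.89999389648438], [263.1000061035156, 246.0], [241.8000030517578, 270.0]]
    [[0.4714, 0.2356], [0.4851, 0.0949], [0.4402, 0.1145], [0.4296, 0.2513]] 0.141 0.049
    ang -84.4
    ang 156.4
handle tri [ 0.5084828  -0.17440603  0.06324972] strap tri [0.4601177  0.17236447 0.05428175]
```

```bash
python3 -m inch '[{"claw":1,"travel":[0.685,0.88,0],"turn":0},{"claw":1,"travel":[0.685,0.88,0],"turn":0},{"claw":1,"travel":[0.685,0.88,0],"turn":0},{"claw":1,"travel":[0.685,0.88,0],"turn":-0.017},{"claw":1,"travel":[0.685,0.88,0],"turn":-0.017}]' 40; python3 -m inch '[{"claw":1,"travel":[0.685,0.88,0],"turn":0},{"claw":1,"travel":[0.685,0.88,0],"turn":0},{"claw":1,"travel":[0.685,0.88,0],"turn":0},{"claw":1,"travel":[0.685,0.88,0],"turn":0},{"claw":1,"travel":[0.685,0.88,-0.4],"turn":0}]'
```

```text
clock: 0.6
position: [0.3713, -0.3461, 0.25]
ee_rot: [-0.001, 0.983, 0.182, 0.0]
contact_force: [0.3, 0.3, 0.8]
width: 0.0852
gripper_force: 0.0
clock: 1.1
position: [0.5079, -0.1793, 0.2072]
ee_rot: [0.004, 0.983, 0.183, 0.007]
contact_force: [0.5, -1.2, 0.8]
width: 0.0855
gripper_force: 0.0
```

```bash
python3 -m inch '[{"claw":1,"travel":[0,0,-0.24],"turn":0},{"claw":1,"travel":[0,0,-0.24],"turn":0},{"claw":1,"travel":[0,0,-0.24],"turn":0}]'; python3 - <<'E'
from h import *
t=save('top','t1.png')[:,:,::-1]; s=save('side','s1.png')[:,:,::-1]
f=lambda im,x,y,w,h:cv2.resize(im[y:y+h,x:x+w],(400,400),interpolation=cv2.INTER_CUBIC)
p=get_state()['position'];print(p,get_state()['ee_rot'],proj('top',p),proj('side',p))
cv2.imwrite('pics/z1.png',np.hstack([f(t,260,155,100,100),f(s,240,130,100,100)]))
E
```

```text
clock: 1.4
position: [0.5009, -0.181, 0.1542]
ee_rot: [-0.001, 0.984, 0.181, -0.001]
contact_force: [0.7, -0.3, -1.3]
width: 0.0856
gripper_force: 0.0
[ 0.50261333 -0.18239733  0.15661697] [0.00142366 0.9836138  0.18027451 0.00172481] [312.84596168 192.67775676] [292.23109939 177.63706566]
```

View pics/z1.png

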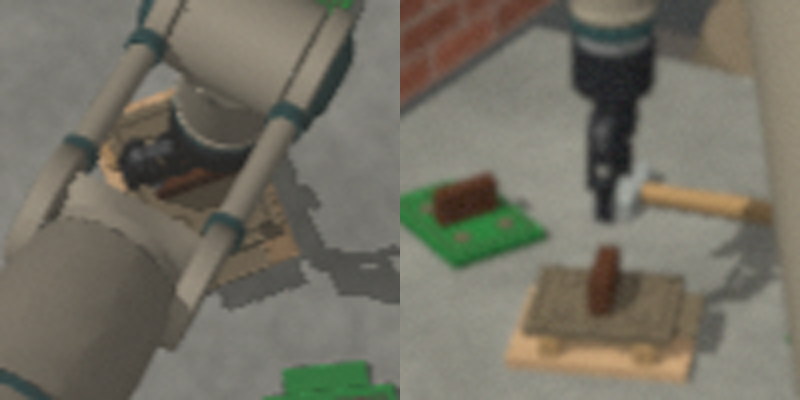

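```bash
python3 -m inch '[{"claw":1,"travel":[0.0225,0.045,0],"turn":0},{"claw":1,"travel":[0.0225,0.045,-0.2],"turn":0},{"claw":1,"travel":[0.0225,0.045,-0.3],"turn":0},{"claw":1,"travel":[0.0225,0.045,-0.4],"turn":0},{"claw":1,"travel":[0.0225,0.045,-0.453],"turn":0}]';  python3 -m inch '[{"claw":1,"travel":[0,0,0],"turn":0},{"claw":0.4,"travel":[0,0,0],"turn":0},{"claw":0.4,"travel":[0,0,0],"turn":0},{"claw":0.4,"travel":[0,0,0],"turn":0},{"claw":0.4,"travel":[0,0,0],"turn":0}]' 40
```

```text
clock: 2.0
position: [0.5061, -0.1721, 0.0638]
ee_rot: [0.0, 0.984, 0.18, 0.0]
contact_force: [0.1, 0.2, 1.7]
width: 0.0849
gripper_force: 0.0
clock: 2.5
position: [0.5071, -0.173, 0.0654]
ee_rot: [0.001, 0.984, 0.181, 0.002]
contact_force: [0.1, -1.6, 7.1]
width: 0.0692
gripper_force: 48.2
```

```bash
python3 -m inch '[{"claw":0.4,"travel":[0,0,0.15],"turn":0},{"claw":0.4,"travel":[0,0,0.3],"turn":0},{"claw":0.4,"travel":[0,0,0.4],"turn":0},{"claw":0.4,"travel":[-0.1,0.2,0.4],"turn":-0.04},{"claw":0.4,"travel":[-0.185,0.485,0.4],"turn":-0.09}]'; python3 -m inch '[{"claw":0.4,"travel":[0,0,0],"turn":-0.05},{"claw":0.4,"travel":[0,0,0],"turn":-0.1},{"claw":0.4,"travel":[0,0,0],"turn":-0.14},{"claw":0.4,"travel":[0,0,0],"turn":-0.19},{"claw":0.4,"travel":[0,0,0],"turn":-0.24}]';python3 -m inch '[{"claw":0.4,"travel":[0,0,0],"turn":-0.05},{"claw":0.4,"travel":[0,0,0],"turn":-0.1},{"claw":0.4,"travel":[0,0,0],"turn":-0.14},{"claw":0.4,"travel":[0,0,0],"turn":-0.17},{"claw":0.4,"travel":[0,0,0],"turn":-0.17}]'
python3 - <<'E'
from h import *
t=save('top','t2.png')[:,:,::-1]; s=save('side','s2.png')[:,:,::-1]
f=lambda im,x,y,w,h:cv2.resize(im[y:y+h,x:x+w],(400,400),interpolation=cv2.INTER_CUBIC)
print(get_state()['position'],get_state()['ee_rot'],get_state()['qpos'])
cv2.imwrite('pics/z2.png',np.hstack([f(t,230,140,100,100),f(s,230,120,120,120)]))
E
```

```text
clock: 3.0
position: [0.4711, -0.0863, 0.1438]
ee_rot: [-0.0, 0.999, 0.043, -0.0]
contact_force: [0.1, 1.4, -4.9]
width: 0.0692
gripper_force: 50.5
clock: 3.5
position: [0.471, -0.0858, 0.143]
ee_rot: [-0.0, 0.948, -0.32, -0.001]
contact_force: [0.2, -0.7, -4.2]
width: 0.0695
gripper_force: 50.8
clock: 4.0
position: [0.4711, -0.086, 0.143]
ee_rot: [0.0, 0.831, -0.556, -0.001]
contact_force: [-0.8, -0.8, -4.3]
width: 0.0695
gripper_force: 50.8
[ 0.47145613 -0.08616954  0.14320941] [ 1.42424310e-04  8.31875529e-01 -5.54961557e-01 -8.68379545e-04] [-3.26220809e-01  2.23758594e-01  1.86835136e+00  2.01470122e-04
  1.05123396e+00  2.42110936e+00]
```

View pics/z2.png

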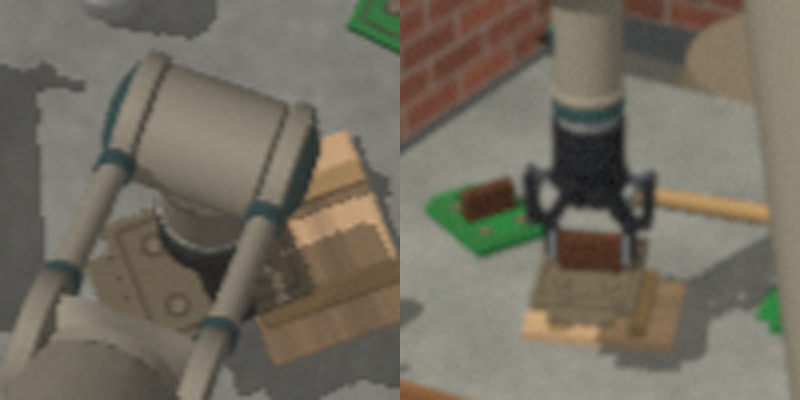

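```bash
python3 -m inch '[{"claw":0.4,"travel":[-0.015,0.045,-0.15],"turn":0},{"claw":0.4,"travel":[-0.015,0.045,-0.3],"turn":0},{"claw":0.4,"travel":[-0.015,0.045,-0.36],"turn":0},{"claw":0.4,"travel":[-0.015,0.045,-0.38],"turn":0},{"claw":0.4,"travel":[-0.015,0.045,-0.38],"turn":0}]' 35;python3 -m inch '[{"claw":0.4,"travel":[0,0,-0.02],"turn":0},{"claw":0.4,"travel":[0,0,-0.03],"turn":0},{"claw":0.4,"travel":[0,0,-0.04],"turn":0},{"claw":0.4,"travel":[0,0,-0.045],"turn":0},{"claw":0.4,"travel":[0,0,-0.05],"turn":0}]'
```

```text
clock: 4.6
position: [0.469, -0.0775, 0.0674]
ee_rot: [0.0, 0.832, -0.555, -0.001]
contact_force: [-0.1, -0.1, -4.3]
width: 0.0695
gripper_force: 50.5
clock: 5.1
position: [0.4702, -0.0758, 0.0609]
ee_rot: [-0.002, 0.831, -0.556, 0.001]
contact_force: [-3.1, 10.5, 17.1]
width: 0.0689
gripper_force: 53.3
```

```bash
python3 -m inch '[{"claw":0.4,"travel":[0,0,-0.01],"turn":0},{"claw":0.4,"travel":[0,0,-0.02],"turn":0},{"claw":0.4,"travel":[0,0,-0.02],"turn":0}]' ;python3 - <<'E'
from h import *
t=save('top','t3.png')[:,:,::-1]; s=save('side','s3.png')[:,:,::-1]
f=lambda im,x,y,w,h:cv2.resize(im[y:y+h,x:x+w],(400,400),interpolation=cv2.INTER_CUBIC)
cv2.imwrite('pics/z3.png',np.hstack([f(t,230,140,100,100),f(s,230,140,110,110)]))
E
```

```text
clock: 5.4
position: [0.4697, -0.0741, 0.0567]
ee_rot: [-0.003, 0.83, -0.557, -0.0]
contact_force: [-3.7, 16.0, 18.3]
width: 0.0691
gripper_force: 54.3
```

View pics/z3.png

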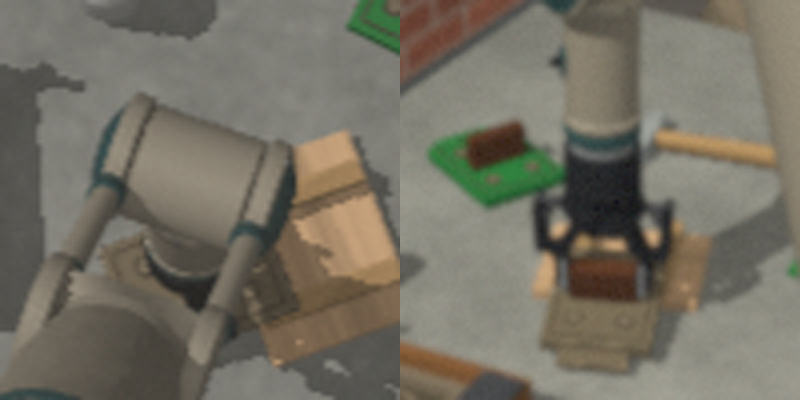

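```bash
python3 -m inch '[{"claw":0.4,"travel":[0,0,0.2],"turn":0},{"claw":0.4,"travel":[0,0,0.4],"turn":0.03},{"claw":0.4,"travel":[0,0,0.6],"turn":0.07},{"claw":0.4,"travel":[0,0.15,0.62],"turn":0.11},{"claw":0.4,"travel":[0.05,0.35,0.62],"turn":0.15}]' 60;python3 -m inch '[{"claw":0.4,"travel":[0.1,0.2,0],"turn":0.047},{"claw":0.4,"travel":[0.2,0.4,0],"turn":0.094},{"claw":0.4,"travel":[0.3,0.6,0],"turn":0.14},{"claw":0.4,"travel":[0.4,0.8,0],"turn":0.187},{"claw":0.4,"travel":[0.5,0.935,0],"turn":0.234}]';python3 -m inch '[{"claw":0.4,"travel":[0,0,0],"turn":0.02},{"claw":0.4,"travel":[0,0,0],"turn":0.02}]'
python3 - <<'E'
from h import *
t0=cv2.imread('pics/t0.png')[:,:,::-1].copy()
c,k=blob(t0,(9,90,60),(15,255,200),(170,145,65,80))
L=[];T=[]
for v in range(158,214):
    xs=np.where(k[v])[0]; L.append(ray('top',(xs.min()-.5,v),.054)[:2])
for u in range(184,206):
    ys=np.where(k[:,u])[0]; T.append(ray('top',(u,ys.min()-.5),.054)[:2])
for A in(L,T):
    A=np.array(A,np.float32); l=cv2.fitLine(A,cv2.DIST_HUBER,0,.01,.01).ravel(); print('line',l[2:],np.degrees(np.arctan2(l[1],l[0])))
t=save('top','t4.png')[:,:,::-1]; s=save('side','s4.png')[:,:,::-1]
f=lambda im,x,y,w,h:cv2.resize(im[y:y+h,x:x+w],(400,400),interpolation=cv2.INTER_CUBIC)
st=get_state();print(st['position'],st['ee_rot'],st['qpos'],st['contact_force'])
cv2.imwrite('pics/z4.png',np.hstack([f(t,150,130,100,100),f(s,170,160,120,120)]))
E
```

```text
clock: 6.0
position: [0.48, -0.0084, 0.1806]
ee_rot: [0.0, 0.938, -0.345, 0.003]
contact_force: [0.7, 1.0, -5.8]
width: 0.0692
gripper_force: 75.6
clock: 6.5
position: [0.5797, 0.1825, 0.1783]
ee_rot: [-0.001, 1.0, 0.018, 0.001]
contact_force: [-0.3, -0.1, -5.1]
width: 0.0692
gripper_force: 75.7
clock: 6.7
position: [0.5794, 0.1804, 0.1777]
ee_rot: [0.0, 0.999, 0.046, 0.0]
contact_force: [0.5, -1.0, -5.8]
width: 0.0689
gripper_force: 75.7
line [0.5512348  0.25476342] 3.4308991
line [0.65814406 0.21430805] -88.72329
[0.57866622 0.17912831 0.17771109] [ 2.73078247e-04  9.99000685e-01  4.46928357e-02 -3.26249218e-04] [ 1.85636830e-01  3.68904241e-01  1.55133823e+00 -4.77851953e-04
  1.22207297e+00  1.66718114e+00] [-0.17009466  0.19156533 -4.09109345]
```

View pics/z4.png

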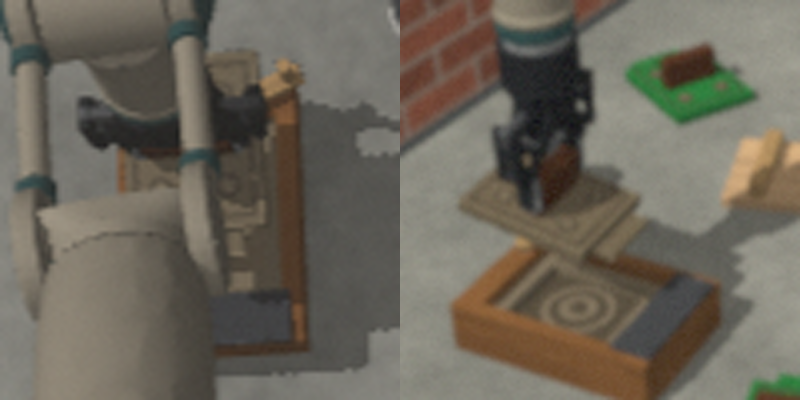

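```bash
python3 - <<'E'
from h import *
t0=cv2.imread('pics/t0.png')[:,:,::-1].copy()
c,k=blob(t0,(0,0,30),(179,40,82),(178,198,50,25))
A=[]
for u in range(186,220):
    ys=np.where(k[:,u])[0]; A.append(ray('top',(u,ys.min()-.5),.059)[:2])
A=np.array(A,np.float32); l=cv2.fitLine(A,cv2.DIST_HUBER,0,.01,.01).ravel(); print('strap edge',l[2:],np.degrees(np.arctan2(l[1],l[0])))
B=[]
c,k=blob(t0,(9,90,60),(15,255,200),(170,145,65,80))
for v in range(162,196):
    xs=np.where(k[v,:200])[0]; xs=xs[xs<200]; B.append(ray('top',(xs.max()+.5,v),.054)[:2])
B=np.array(B,np.float32); l=cv2.fitLine(B,cv2.DIST_HUBER,0,.01,.01).ravel(); print('inner left',l[2:],np.degrees(np.arctan2(l[1],l[0])))
B=[]
for v in range(166,196):
    xs=np.where(k[v,205:])[0]+205; B.append(ray('top',(xs.min()-.5,v),.054)[:2])
B=np.array(B,np.float32); l=cv2.fitLine(B,cv2.DIST_HUBER,0,.01,.01).ravel(); print('inner right',l[2:],np.degrees(np.arctan2(l[1],l[0])))
p=np.array([.5787,.1791,.1777]); a=np.radians(5.1); x=np.array([np.cos(a),np.sin(a),0]); y=np.array([-np.sin(a),np.cos(a),0])
K,T=cam('side'); o=T[:3,3]
for uv,yo in(((229.1,237.4),.035),((244.4,228.4),-.035),((236.7,232.9),0)):
    d=T[:3,:3]@np.linalg.inv(K)@[uv[0],uv[1],1]; q=o+d*((p+y*yo-o)@y)/(d@y); print('tip rel',(q-p)@x,q[2]-p[2])
E
```

```text
strap edge [0.48084185 0.17944904] -85.85996
inner left [0.56411624 0.23885128] 3.323313
inner right [0.5561652  0.12346689] 5.0824957
tip rel -0.07126640732915009 -0.04892835195274983
tip rel -0.08625952471390806 -0.05409250847801264
tip rel -0.07810092414324517 -0.051984272053855834
```

```bash
python3 -m inch '[{"claw":0.4,"travel":[-0.038,0.01,-0.1],"turn":-0.0055},{"claw":0.4,"travel":[-0.038,0.01,-0.2],"turn":-0.0055},{"claw":0.4,"travel":[-0.038,0.01,-0.3],"turn":-0.0055},{"claw":0.4,"travel":[-0.038,0.01,-0.34],"turn":-0.0055},{"claw":0.4,"travel":[-0.038,0.01,-0.34],"turn":-0.0055}]'; python3 - <<'E'
from h import *
s=save('side','s5.png')[:,:,::-1]
st=get_state();print(st['position'],st['ee_rot'],st['contact_force'])
cv2.imwrite('pics/z5.png',cv2.resize(s[175:285,170:290],(720,660)[:2] if 0 else (654,600),interpolation=cv2.INTER_CUBIC))
E
```

```text
clock: 7.3
position: [0.5705, 0.1806, 0.1088]
ee_rot: [0.0, 0.999, 0.036, -0.001]
contact_force: [-0.5, -0.6, -4.8]
width: 0.0692
gripper_force: 75.5
[0.57149603 0.18089159 0.10989896] [ 1.07150019e-04  9.99349187e-01  3.60716932e-02 -1.51958517e-04] [ 0.58834081  0.28434198 -4.45080415]
```

View pics/z5.png

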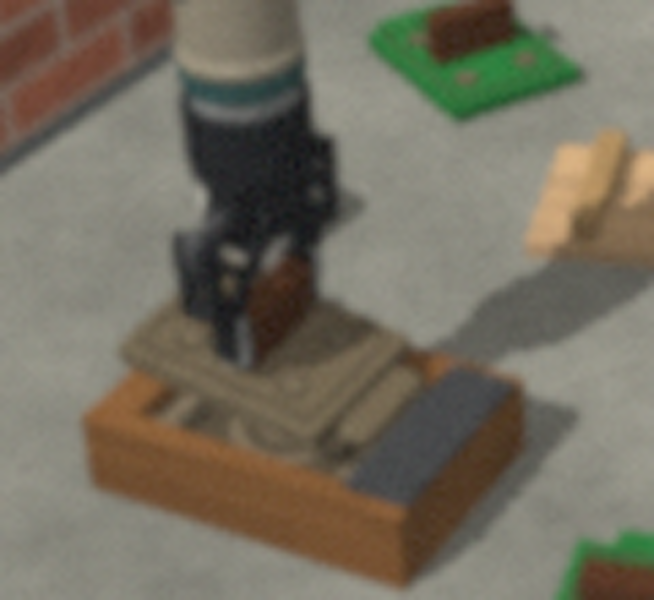

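```bash
python3 -m inch '[{"claw":0.4,"travel":[0,0.003,-0.02],"turn":0},{"claw":0.4,"travel":[0,0.003,-0.04],"turn":0},{"claw":0.4,"travel":[0,0.003,-0.055],"turn":0},{"claw":0.4,"travel":[0,0.003,-0.055],"turn":0}]';python3 -m inch '[{"claw":0.4,"travel":[0,0,-0.01],"turn":0},{"claw":0.4,"travel":[0,0,-0.01],"turn":0}]';python3 -m inch '[{"claw":0.4,"travel":[0,0,-0.01],"turn":0},{"claw":0.4,"travel":[0,0,-0.01],"turn":0}]'
```

```text
clock: 7.75
position: [0.5713, 0.182, 0.0984]
ee_rot: [0.0, 0.999, 0.037, -0.0]
contact_force: [0.0, 0.6, -5.9]
width: 0.0694
gripper_force: 75.5
clock: 7.95
position: [0.5715, 0.1821, 0.0965]
ee_rot: [0.0, 0.999, 0.037, -0.0]
contact_force: [-0.4, 0.0, -4.9]
width: 0.069
gripper_force: 75.5
clock: 8.15
position: [0.5714, 0.1821, 0.0944]
ee_rot: [0.0, 0.999, 0.037, -0.0]
contact_force: [-0.9, -0.6, -5.4]
width: 0.0688
gripper_force: 75.5
```

```bash
python3 -m inch '[{"claw":0.4,"travel":[0,0,-0.01],"turn":0},{"claw":0.4,"travel":[0,0,-0.01],"turn":0}]';python3 -m inch '[{"claw":0.4,"travel":[0,0,-0.005],"turn":0},{"claw":0.4,"travel":[0,0,-0.005],"turn":0}]'; python3 - <<'E'
from h import *
s=save('side','s6.png')[:,:,::-1]
cv2.imwrite('pics/z6.png',cv2.resize(s[205:265,195:275],(800,600),interpolation=cv2.INTER_CUBIC))
E
```

```text
clock: 8.35
position: [0.5714, 0.1821, 0.0924]
ee_rot: [0.0, 0.999, 0.037, -0.0]
contact_force: [-1.1, -0.3, -5.2]
width: 0.0691
gripper_force: 75.5
clock: 8.55
position: [0.5715, 0.182, 0.0916]
ee_rot: [0.0, 0.999, 0.037, -0.0]
contact_force: [-0.3, 0.7, -4.7]
width: 0.0691
gripper_force: 75.5
```

View pics/z6.png

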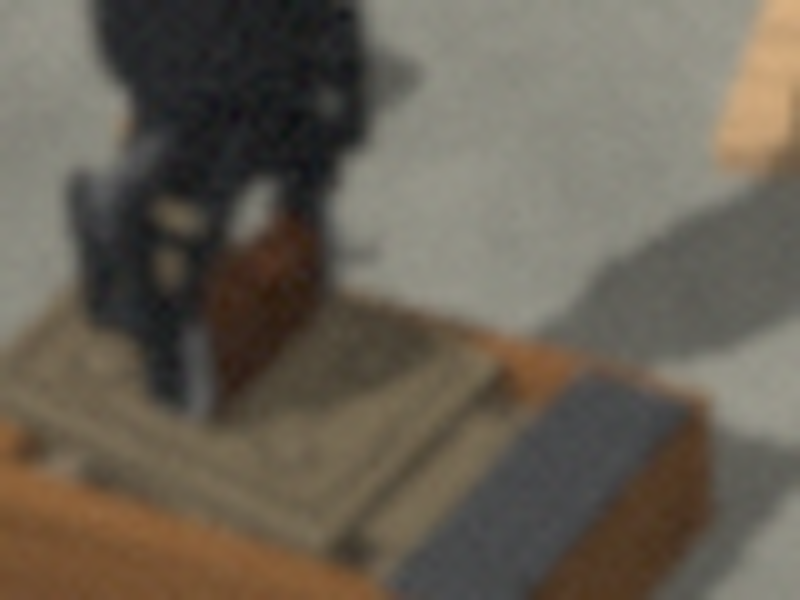

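```bash
python3 -m inch '[{"claw":0.4,"travel":[0,0,-0.006],"turn":0},{"claw":0.4,"travel":[0,0,-0.006],"turn":0}]';python3 -m inch '[{"claw":0.4,"travel":[0,0,-0.006],"turn":0},{"claw":0.4,"travel":[0,0,-0.006],"turn":0}]'
```

```text
clock: 8.8
position: [0.5718, 0.1821, 0.0908]
ee_rot: [0.0, 0.999, 0.037, 0.0]
contact_force: [-0.4, -0.2, -3.0]
width: 0.069
gripper_force: 76.1
clock: 9.0
position: [0.5717, 0.1821, 0.0902]
ee_rot: [0.0, 0.999, 0.037, 0.0]
contact_force: [-2.6, -0.4, 2.9]
width: 0.0691
gripper_force: 76.8
```

```bash
python3 -m inch '[{"claw":0.4,"travel":[0,0,0.009],"turn":0},{"claw":0.4,"travel":[-0.025,-0.002,0.009],"turn":0},{"claw":0.4,"travel":[-0.05,-0.004,0.009],"turn":0},{"claw":0.4,"travel":[-0.05,-0.004,0.009],"turn":0}]';python3 -m inch '[{"claw":0.4,"travel":[-0.02,-0.001,0],"turn":0},{"claw":0.4,"travel":[-0.03,-0.002,0],"turn":0},{"claw":0.4,"travel":[-0.03,-0.002,0],"turn":0}]'
```

```text
clock: 9.4
position: [0.5598, 0.1811, 0.0904]
ee_rot: [0.0, 0.999, 0.037, -0.001]
contact_force: [-0.5, -0.6, -5.3]
width: 0.0696
gripper_force: 75.7
clock: 9.7
position: [0.5551, 0.1808, 0.091]
ee_rot: [0.0, 0.999, 0.037, -0.0]
contact_force: [0.2, 0.4, -4.4]
width: 0.069
gripper_force: 75.6
```

```bash
python3 -m inch '[{"claw":0.4,"travel":[-0.015,-0.001,0],"turn":0},{"claw":0.4,"travel":[-0.015,-0.001,0],"turn":0}]' 30;python3 -m inch '[{"claw":0.4,"travel":[0,0,-0.01],"turn":0},{"claw":0.4,"travel":[0.003,0,-0.017],"turn":0},{"claw":0.4,"travel":[0.008,0.001,-0.025],"turn":0},{"claw":0.4,"travel":[0.012,0.001,-0.033],"turn":0},{"claw":0.4,"travel":[0.012,0.001,-0.033],"turn":0}]'
```

```text
clock: 9.9
position: [0.5521, 0.1806, 0.0911]
ee_rot: [0.0, 0.999, 0.037, -0.0]
contact_force: [-0.0, 0.4, -4.6]
width: 0.0688
gripper_force: 75.6
clock: 10.4
position: [0.5554, 0.1809, 0.0849]
ee_rot: [0.0, 0.999, 0.037, 0.0]
contact_force: [-0.4, -0.1, 3.5]
width: 0.069
gripper_force: 76.7
```

```bash
python3 -m inch '[{"claw":0.4,"travel":[0.004,0,-0.008],"turn":0},{"claw":0.4,"travel":[0.008,0,-0.016],"turn":0},{"claw":0.4,"travel":[0.012,0.001,-0.024],"turn":0},{"claw":0.4,"travel":[0.015,0.001,-0.032],"turn":0},{"claw":0.4,"travel":[0.015,0.001,-0.032],"turn":0}]' 30; python3 - <<'E'
from h import *
s=save('side','s7.png')[:,:,::-1]
cv2.imwrite('pics/z7.png',cv2.resize(s[195:285,180:270],(600,600),interpolation=cv2.INTER_CUBIC))
E
```

```text
clock: 10.9
position: [0.5593, 0.1811, 0.0781]
ee_rot: [0.0, 0.999, 0.037, 0.001]
contact_force: [2.3, -0.1, 1.9]
width: 0.0691
gripper_force: 77.2
```

View pics/z7.png

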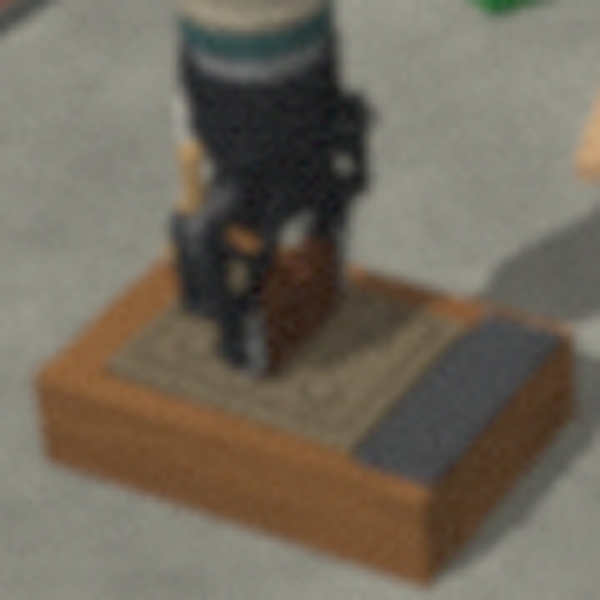

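```bash
python3 -m inch '[{"claw":0.4,"travel":[0.003,0,-0.007],"turn":0},{"claw":0.4,"travel":[0.006,0,-0.013],"turn":0},{"claw":0.4,"travel":[0.006,0,-0.013],"turn":0},{"claw":0.4,"travel":[0.006,0,-0.013],"turn":0}]';python3 -m inch '[{"claw":0.4,"travel":[0,0,-0.005],"turn":0},{"claw":0.4,"travel":[0,0,-0.005],"turn":0}]'
```

```text
clock: 11.35
position: [0.5603, 0.1811, 0.0761]
ee_rot: [-0.0, 0.999, 0.037, 0.001]
contact_force: [4.3, -0.9, 5.2]
width: 0.0691
gripper_force: 78.0
clock: 11.55
position: [0.5607, 0.1812, 0.0753]
ee_rot: [-0.0, 0.999, 0.037, 0.002]
contact_force: [5.0, -0.8, 6.9]
width: 0.0694
gripper_force: 78.1
```

```bash
python3 -m inch '[{"claw":0.4,"travel":[0,0,-0.005],"turn":0},{"claw":0.4,"travel":[0,0,-0.005],"turn":0}]';python3 -m inch '[{"claw":0.4,"travel":[0,0,-0.005],"turn":0},{"claw":0.4,"travel":[0,0,-0.005],"turn":0}]'
```

```text
clock: 11.75
position: [0.561, 0.1812, 0.0745]
ee_rot: [-0.0, 0.999, 0.037, 0.002]
contact_force: [5.1, -1.3, 6.4]
width: 0.069
gripper_force: 78.3
clock: 11.95
position: [0.5612, 0.1812, 0.0741]
ee_rot: [-0.0, 0.999, 0.037, 0.002]
contact_force: [3.6, -1.0, 9.6]
width: 0.0692
gripper_force: 78.9
```

```bash
python3 -m inch '[{"claw":0.4,"travel":[0,0,-0.006],"turn":0},{"claw":0.4,"travel":[0,0,-0.006],"turn":0}]';python3 -m inch '[{"claw":0.4,"travel":[0,0,-0.006],"turn":0},{"claw":0.4,"travel":[0,0,-0.006],"turn":0}]'
```

```text
clock: 12.15
position: [0.5612, 0.1812, 0.0741]
ee_rot: [-0.0, 0.999, 0.037, 0.003]
contact_force: [0.7, -2.0, 16.3]
width: 0.0691
gripper_force: 79.7
clock: 12.35
position: [0.5612, 0.1812, 0.0741]
ee_rot: [-0.0, 0.999, 0.037, 0.003]
contact_force: [-1.2, -2.4, 23.3]
width: 0.069
gripper_force: 80.5
```

```bash
python3 -m inch '[{"claw":0.4,"travel":[0,0,0.008],"turn":0},{"claw":0.6,"travel":[0,0,0.008],"turn":0},{"claw":1,"travel":[0,0,0.008],"turn":0},{"claw":1,"travel":[0,0,0.008],"turn":0},{"claw":1,"travel":[0,0,0.008],"turn":0}]';python3 -m inch '[{"claw":1,"travel":[0,0,0.1],"turn":0},{"claw":1,"travel":[0,0,0.25],"turn":0},{"claw":1,"travel":[-0.2,0,0.5],"turn":0},{"claw":1,"travel":[-0.4,0,0.6],"turn":0},{"claw":1,"travel":[-0.6,0,0.6],"turn":0}]'; python3 -m inch '[{"claw":1,"travel":[-0.2,0.2,0],"turn":0},{"claw":-1,"travel":[-0.4,0.4,0],"turn":0},{"claw":-1,"travel":[-0.4,0.6,0],"turn":0},{"claw":-1,"travel":[-0.4,0.8,0],"turn":0},{"claw":-1,"travel":[-0.4,0.8,0],"turn":0}]'
python3 - <<'E'
from h import *
t=save('top','t8.png'); s=save('side','s8.png'); print(get_state()['position'],get_state()['contact_force'])
R={}
def go(tag,im,lo,hi,roi):
    c,k=blob(im,lo,hi,roi); M=cv2.moments(c); R[tag]=(M['m10']/M['m00'],M['m01']/M['m00']); print(tag,cv2.contourArea(c),np.round(R[tag],1),cv2.minAreaRect(c)[1:],cv2.boundingRect(c))
go('ht',t,(0,85,30),(12,255,100),(180,160,46,50))
go('hs',s,(0,100,30),(12,255,120),(205,220,45,40))
print('handle tri',tri(R['ht'],R['hs']))
go('pt',t,(14,85,120),(22,255,255),(205,135,30,30))
go('ps',s,(14,85,120),(22,255,255),(190,205,40,35))
E
```

```text
clock: 12.85
position: [0.558, 0.1811, 0.0708]
ee_rot: [0.0, 0.999, 0.037, -0.001]
contact_force: [0.3, 0.1, 0.6]
width: 0.0857
gripper_force: 0.0
clock: 13.35
position: [0.4403, 0.1817, 0.1942]
ee_rot: [-0.001, 0.999, 0.036, 0.003]
contact_force: [0.1, 1.3, 0.8]
width: 0.0856
gripper_force: 0.0
clock: 13.85
position: [0.3587, 0.3455, 0.1914]
ee_rot: [-0.001, 0.999, 0.039, 0.0]
contact_force: [0.5, -0.2, 0.5]
width: 0.0284
gripper_force: 0.0
[0.35831441 0.34135721 0.19085592] [ 0.57461362 -0.18282472  0.38727896]
ht 126.0 [200.4 178.1] ((8.397249221801758, 20.905040740966797), 86.633544921875) (190, 174, 22, 10)
hs 144.5 [221.4 241.5] ((10.347929000854492, 20.131427764892578), 41.18592834472656) (215, 232, 14, 20)
handle tri [0.56060505 0.18225032 0.07584844]
pt 51.5 [215.1 151.6] ((5.905630588531494, 16.336353302001953), 57.52880859375) (209, 145, 15, 12)
ps 72.0 [206.5 231.2] ((9.045119285583496, 24.14836311340332), 22.2490234375) (198, 217, 14, 23)
```

```bash
python3 - <<'E'
from h import *
o=np.array([.5605,.1812]);a=np.radians(4.1);X=np.array([np.cos(a),np.sin(a)]);Y=np.array([-X[1],X[0]])
b=lambda p:((p[:2]-o)@X*1e3,(p[:2]-o)@Y*1e3)
p=ray('top',(221.3,146.5),.101);print('top',p,b(p))
p=tri((221.3,146.5),(208.8,219)); print('tri',p,b(p))
for q in np.arange(1.5,2.3,.1):
    xb,yb=.087-.034*np.cos(q),-.040-.034*np.sin(q); w=o+X*xb+Y*yb
    print(q.round(2),w.round(4),proj('top',[*w,.101]).round(1),proj('side',[*w,.101]).round(1),proj('side',[*w,.067]).round(1))
t=cv2.imread('pics/t8.png')[:,:,::-1].copy(); s=cv2.imread('pics/s8.png')[:,:,::-1].copy()
for im,roi in((t,(205,135,30,30)),(s,(190,205,40,35))):
    c,k=blob(im,(14,85,120),(22,255,255),roi)
    for v in range(*((144,158) if im is t else (215,241))):
        x=np.where(k[v])[0]
        if len(x): print(v,x.min(),x.max(),end='; ')
    print()
E
```

```text
top [0.66317294 0.11565142 0.101     ] (np.float64(97.72362636568492), np.float64(-72.7216825965731))
tri [0.66471882 0.11603383 0.09212357] (np.float64(99.29289106536369), np.float64(-72.45077980385629))
1.5 [0.6502 0.1135] [221.8 150.3] [212.  217.6] [212.9 225.7]
1.6 [0.6536 0.1137] [221.8 149.3] [211.2 217.3] [212.1 225.5]
1.7 [0.6569 0.1142] [221.7 148.3] [210.3 217.1] [211.2 225.3]
1.8 [0.6602 0.115 ] [221.4 147.4] [209.4 217. ] [210.3 225.1]
1.9 [0.6634 0.1162] [221.1 146.4] [208.5 216.9] [209.4 225. ]
2.0 [0.6665 0.1177] [220.7 145.5] [207.5 216.9] [208.4 225. ]
2.1 [0.6694 0.1195] [220.2 144.7] [206.5 216.9] [207.5 225. ]
2.2 [0.6721 0.1215] [219.6 143.9] [205.5 216.9] [206.5 225. ]
145 220 221; 146 219 223; 147 220 223; 148 218 219; 149 216 219; 150 214 220; 151 211 221; 152 209 220; 153 209 218; 154 209 216; 155 210 214; 156 210 212; 
217 207 208; 218 207 209; 219 207 209; 220 208 209; 221 208 209; 222 208 209; 223 208 209; 224 208 210; 225 207 211; 226 207 211; 227 207 211; 228 206 211; 229 208 214; 230 209 217; 231 209 221; 232 205 222; 233 205 221; 234 204 220; 235 203 208; 236 202 209; 237 200 208; 238 199 207; 239 198 205;
```

```bash
python3 -m inch '[{"claw":-1,"travel":[0.6,-0.4,0],"turn":0},{"claw":-1,"travel":[0.6,-0.4,0],"turn":0},{"claw":-1,"travel":[0.6,-0.4,0],"turn":0},{"claw":-1,"travel":[0.6,-0.4,0],"turn":0}]'; python3 -m inch '[{"claw":-1,"travel":[0.63,-0.385,0],"turn":0},{"claw":-1,"travel":[0.63,-0.385,0],"turn":0},{"claw":-1,"travel":[0.63,-0.385,0],"turn":0},{"claw":-1,"travel":[0.63,-0.385,-0.2],"turn":0},{"claw":-1,"travel":[0.63,-0.385,-0.4],"turn":0}]'; python3 -m inch '[{"claw":-1,"travel":[0,0,-0.1],"turn":0},{"claw":-1,"travel":[0,0,-0.14],"turn":0},{"claw":-1,"travel":[0,0,-0.14],"turn":0}]'; python3 - <<'E'
from h import *
o=np.array([.5605,.1812]);a=np.radians(4.1);X=np.array([np.cos(a),np.sin(a)]);Y=np.array([-X[1],X[0]])
for q in (1.9,1.6,1.3,1.0,.7,.4,.1,0):
    print(q,(o+X*(.087-.034*np.cos(q))+Y*(-.04-.034*np.sin(q))).round(4))
print(get_state()['position'],get_state()['contact_force'])
E
```

```text
clock: 14.35
position: [0.4837, 0.2567, 0.1912]
ee_rot: [0.001, 0.999, 0.033, 0.001]
contact_force: [-0.6, 0.3, -0.6]
width: 0.0
gripper_force: 0.0
clock: 14.85
position: [0.6065, 0.182, 0.1114]
ee_rot: [-0.0, 0.999, 0.035, 0.001]
contact_force: [0.5, 0.6, -1.1]
width: 0.0003
gripper_force: 0.0
clock: 15.15
position: [0.6038, 0.1833, 0.0825]
ee_rot: [0.0, 0.999, 0.036, -0.002]
contact_force: [-0.5, -0.9, 0.8]
width: 0.0
gripper_force: 0.0
1.9 [0.6634 0.1162]
1.6 [0.6536 0.1137]
1.3 [0.6434 0.1142]
1.0 [0.6339 0.1177]
0.7 [0.6258 0.1238]
0.4 [0.6198 0.1321]
0.1 [0.6166 0.1417]
0 [0.6162 0.1451]
[0.60384445 0.18334206 0.08253735] [-0.54922094 -0.93430657  0.84292414]
```

Now I'll touch down gently on the plate's rear to check that it is seated.

```bash
for i in 1; do python3 -m inch '[{"claw":-1,"travel":[0,0,-0.02],"turn":0},{"claw":-1,"travel":[0,0,-0.03],"turn":0},{"claw":-1,"travel":[0,0,-0.03],"turn":0}]'; python3 -m inch '[{"claw":-1,"travel":[0,0,-0.01],"turn":0},{"claw":-1,"travel":[0,0,-0.01],"turn":0}]';python3 -m inch '[{"claw":-1,"travel":[0,0,-0.01],"turn":0},{"claw":-1,"travel":[0,0,-0.01],"turn":0}]'; done
```

```text
clock: 15.45
position: [0.6055, 0.1843, 0.0786]
ee_rot: [-0.0, 0.999, 0.037, 0.001]
contact_force: [0.8, -0.3, -0.7]
width: 0.0002
gripper_force: 0.0
clock: 15.65
position: [0.6052, 0.1842, 0.076]
ee_rot: [0.0, 0.999, 0.037, 0.0]
contact_force: [-0.2, 0.2, -0.6]
width: 0.0003
gripper_force: 0.0
clock: 15.85
position: [0.605, 0.1841, 0.0735]
ee_rot: [0.0, 0.999, 0.037, -0.0]
contact_force: [-0.9, 0.1, 0.4]
width: -0.0003
gripper_force: 0.0
```

```bash
python3 -m inch '[{"claw":-0.1,"travel":[0,0,0.25],"turn":0},{"claw":-0.1,"travel":[0,0,0.4],"turn":0},{"claw":-0.1,"travel":[0.15,-0.17,0.4],"turn":0},{"claw":-0.1,"travel":[0.292,-0.339,0.4],"turn":0},{"claw":-0.1,"travel":[0.292,-0.339,0.4],"turn":0}]' 20; python3 -m inch '[{"claw":-0.1,"travel":[0,0,-0.15],"turn":0},{"claw":-0.1,"travel":[0,0,-0.25],"turn":0},{"claw":-0.1,"travel":[0,0,-0.3],"turn":0},{"claw":-0.1,"travel":[0,0,-0.3],"turn":0}]'
```

```text
clock: 16.35
position: [0.6675, 0.1119, 0.154]
ee_rot: [0.001, 0.999, 0.035, 0.002]
contact_force: [-0.7, -0.2, -0.3]
width: 0.0384
gripper_force: 0.0
clock: 16.75
position: [0.6622, 0.1165, 0.0919]
ee_rot: [0.0, 0.999, 0.037, -0.002]
contact_force: [-0.2, -0.1, -0.4]
width: 0.0384
gripper_force: 0.0
```

```bash
python3 -m inch '[{"claw":-1,"travel":[0,0,0],"turn":0},{"claw":-1,"travel":[0,0,0],"turn":0},{"claw":-1,"travel":[0,0,0],"turn":0},{"claw":-1,"travel":[0,0,0],"turn":0},{"claw":-1,"travel":[0,0,0],"turn":0}]' 20
```

```text
clock: 17.25
position: [0.6637, 0.1175, 0.0949]
ee_rot: [-0.001, 0.999, 0.037, 0.001]
contact_force: [-1.7, 4.9, 3.7]
width: 0.011
gripper_force: 21.6
```

```bash
python3 -m inch '[{"claw":-1,"travel":[-0.049,-0.0125,0],"turn":0},{"claw":-1,"travel":[-0.1,-0.01,0],"turn":0},{"claw":-1,"travel":[-0.1475,0.0075,0],"turn":0},{"claw":-1,"travel":[-0.188,0.038,0],"turn":0},{"claw":-1,"travel":[-0.188,0.038,0],"turn":0}]' 20
```

```text
clock: 17.75
position: [0.6245, 0.1192, 0.0951]
ee_rot: [0.005, 0.999, 0.038, -0.001]
contact_force: [-2.9, -10.0, 7.0]
width: 0.0111
gripper_force: 22.0
```

```bash
python3 -m inch '[{"claw":-1,"travel":[-0.03,0.0415,0],"turn":0},{"claw":-1,"travel":[-0.046,0.0895,0],"turn":0},{"claw":-1,"travel":[-0.048,0.115,0],"turn":0},{"claw":-1,"travel":[-0.048,0.115,0],"turn":0}]' 20
```

```text
clock: 18.15
position: [0.6099, 0.1443, 0.0943]
ee_rot: [0.003, 0.999, 0.037, -0.007]
contact_force: [-12.7, -5.0, 12.4]
width: 0.0112
gripper_force: 22.9
```

```bash
python3 -m inch '[{"claw":-1,"travel":[0.02,0.01,0],"turn":0},{"claw":-1,"travel":[0.02,0.02,0],"turn":0},{"claw":-1,"travel":[0.02,0.02,0],"turn":0}]' 20; python3 - <<'E'
from h import *
t=save('top','t9.png'); s=save('side','s9.png')
for im,roi in((t,(180,140,60,50)),(s,(180,200,60,60))):
    c,k=blob(im,(14,85,115),(22,255,255),roi); print(cv2.contourArea(c),cv2.boundingRect(c),cv2.minAreaRect(c))
E
```

```text
clock: 18.45
position: [0.6106, 0.1456, 0.0941]
ee_rot: [0.005, 0.999, 0.038, -0.01]
contact_force: [-18.4, -10.9, 16.1]
width: 0.0109
gripper_force: 23.6
8.5 (180, 152, 8, 8) ((183.25001525878906, 154.25001525878906), (4.949747085571289, 8.485280990600586), 45.0)
333.5 (185, 228, 40, 32) ((204.5, 243.5), (39.0, 31.0), 0.0)
```

```bash
python3 -m inch '[{"claw":-1,"travel":[-0.03,0,0],"turn":0},{"claw":-1,"travel":[-0.045,0,0],"turn":0},{"claw":-1,"travel":[-0.045,-0.005,-0.005],"turn":0}]' 20
```

```text
clock: 18.85
position: [0.6101, 0.1455, 0.0938]
ee_rot: [0.004, 0.999, 0.037, -0.001]
contact_force: [-3.8, -8.7, 10.4]
width: 0.0108
gripper_force: 23.0
```

```bash
python3 -m inch '[{"claw":-0.7,"travel":[-0.01,-0.01,0],"turn":0},{"claw":-0.5,"travel":[-0.01,-0.01,0],"turn":0},{"claw":-0.3,"travel":[-0.01,-0.01,0],"turn":0},{"claw":-0.1,"travel":[-0.01,-0.01,0],"turn":0},{"claw":-0.1,"travel":[-0.01,-0.01,0],"turn":0}]' 20; python3 -m inch '[{"claw":-0.1,"travel":[0,0,0.2],"turn":0},{"claw":-0.1,"travel":[0,0,0.45],"turn":0},{"claw":-0.1,"travel":[-0.25,0,0.55],"turn":0},{"claw":-0.1,"travel":[-0.5,0,0.55],"turn":0},{"claw":-0.1,"travel":[-0.75,0,0.55],"turn":0}]'; python3 -m inch '[{"claw":-0.1,"travel":[-0.2,0.2,0],"turn":0},{"claw":-0.1,"travel":[-0.4,0.4,0],"turn":0},{"claw":-0.1,"travel":[-0.4,0.6,0],"turn":0},{"claw":-0.1,"travel":[-0.4,0.8,0],"turn":0},{"claw":-0.1,"travel":[-0.4,0.8,0],"turn":0}]'
python3 - <<'E'
from h import *
t=save('top','t10.png'); s=save('side','s10.png')
R={}
def go(tag,im,lo,hi,roi):
    c,k=blob(im,lo,hi,roi); M=cv2.moments(c); R[tag]=(M['m10']/M['m00'],M['m01']/M['m00']); print(tag,cv2.contourArea(c),np.round(R[tag],1),cv2.minAreaRect(c)[1:],cv2.boundingRect(c))
go('ht',t,(0,85,30),(12,255,100),(180,160,46,50))
go('hs',s,(0,100,30),(12,255,120),(205,225,45,40))
print('handle tri',tri(R['ht'],R['hs']))
go('pt',t,(14,85,120),(22,255,255),(200,142,30,35))
go('ps',s,(14,85,120),(22,255,255),(180,210,50,40))
o=np.array([.5605,.1812]);a=np.radians(4.1);X=np.array([np.cos(a),np.sin(a)]);Y=np.array([-X[1],X[0]])
for q in(0,.2,.4):
    w=lambda r:o+X*(.087-r*np.cos(q))+Y*(-.04-r*np.sin(q))
    print(q,*[proj(n,[*w(r),z]).round(1) for n in('top','side') for r,z in((.034,.101),(.047,.067),(-.009,.067))])
E
```

```text
clock: 19.35
position: [0.6092, 0.1482, 0.0924]
ee_rot: [0.0, 0.999, 0.037, -0.0]
contact_force: [-0.3, 0.6, -0.7]
width: 0.0387
gripper_force: 0.0
clock: 19.85
position: [0.462, 0.1481, 0.2035]
ee_rot: [-0.0, 0.999, 0.037, 0.001]
contact_force: [0.6, -0.0, 0.4]
width: 0.0387
gripper_force: 0.0
clock: 20.35
position: [0.3827, 0.3125, 0.203]
ee_rot: [-0.002, 0.999, 0.039, 0.001]
contact_force: [0.6, -0.2, -0.4]
width: 0.0385
gripper_force: 0.0
ht 131.0 [200.4 178.1] ((8.381394386291504, 21.15304183959961), 86.18592071533203) (190, 174, 22, 10)
hs 96.0 [219.3 243.8] ((9.899494171142578, 15.55634880065918), 45.0) (215, 235, 11, 17)
handle tri [0.56518934 0.18492631 0.06587766]
pt 39.0 [212.1 158.8] ((15.0, 6.0), 90.0) (209, 151, 7, 16)
ps 189.0 [205.5 237.4] ((11.094003677368164, 36.055511474609375), 56.3099365234375) (189, 225, 33, 25)
0 [211.6 160.1] [213.  166.7] [212.6 150.5] [214.1 224.9] [218.2 234.1] [204.6 229.9]
0.2 [213.7 159.8] [215.8 166.3] [212.  150.6] [215.1 223.8] [219.5 232.6] [204.3 230.2]
0.4 [215.7 159.1] [218.5 165.4] [211.5 150.8] [215.6 222.7] [220.2 231. ] [204.2 230.5]
```

```bash
python3 -c "
from rig import ticket
print(ticket.sign_off())"
```

```text
the job is handed in; nothing more can be done
None
```

I handed the job in at about 20 s on the robot clock: by my measurements the cover lies home and flush in the box with the turn-button at its stop. The arm is clear of everything, and I steered round the hammer, jar and brush but didn't re-measure them; the sign-off returned no verdict.

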